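# Lay the standing fir block down into the corner of the squaring board

## Task

The thick fir block stands on its long edge on the plywood squaring board. Push it over with the fingers, away from you, so that it falls flat towards the far fence, then push it along the board until it lies snug in the corner, touching both the far fence and the left fence. It is only to be pushed, never lifted or carried; leave the other things where they are.

Things in the scene. Friction and masses are not known exactly. Their poses are not given: they have to be found in the camera images.
- squaring_board: Plywood base 260 (its x) x 300 (its y) x 18 mm thick, screwed to the bench; origin at the centre of its underside, x away from the robot, y to the left, z up. Two wooden fences 24 mm thick stand 22 mm high on it: the far fence runs along the whole far edge, its working face at x = +106 mm; the left fence runs along the left edge from the far fence to x = -20 mm, its working face at y = +126 mm. The front and the right are open.
- fir_block_center (a point): Centre of the loose fir block, 89 (its x) x 120 (its y) x 38 mm (its z), 0.16 to 0.28 kg. At the start it stands on a long edge (a 120 x 38 mm side) on the base, 89 mm tall, its x axis up and its z axis (the 38 mm thickness) towards the robot, its y axis roughly along the far fence; 13 to 17 cm of free base lie between it and the far fence. Tipped over to the far fence it lies with its z axis up, 38 mm high, x to the far fence.
- wax_tin: Round tin of paste wax, 67 mm wide and 33 mm high, standing on the base in its near left corner; origin at the centre of its underside. Not to be moved.
- screw_jar: Jar of screws, 68 mm wide and 84 mm high, on the bench at the left; origin at the centre of its underside. Not to be moved.
- spray_lube: Aerosol can, 59 mm wide and 231 mm high, on the bench at the left; origin at the centre of its underside. Not to be moved.
- tape_measure: Tape measure, 39 x 84 x 64 mm high, on the bench at the right; origin at the centre of its underside. Not to be moved.
- glue_bottle: Glue bottle, 52 x 62 x 187 mm high, on the bench at the back left, beyond the squaring board's left edge; origin at the centre of its underside. Not to be moved.
- sanding_block: Sanding block, 62 x 112 x 29 mm high, on the bench in front of the squaring board, near the robot; origin at the centre of its underside. Not to be moved.
Mind the look-alikes: they are no part of the job. What is shaped like the part that bears fir_block_center but red is not meant.

How it is judged:
By the outcome, as a careful person would: the job done as asked, in the order asked, and still so for the second after the job is handed in, with the robot touching nothing.
It also fails if it takes over 72 s, if anything falls off the work surface, if the arm or the gripper's body presses on something with over 40 N, if the wrist force passes 120 N, or if a joint passes its speed limit or range.

## Robot

A 7-joint arm with a two-finger parallel gripper is mounted at the origin on a cart in front of the work surface, level with it; the furniture and walls round the work are solid. World frame = base frame: x ahead of the robot, y to its left, z up, the work surface at z = 0. Lengths are in m, angles in rad, forces in N, time in s.
With the tool pointing down it reaches from about 0.4 to 0.9 m from the base axis. Payload 5.6 kg.
Tool frame: the origin (TCP) lies midway between the tips of the shut fingers; the grasp point (between the pads) lies 19 mm behind it; z points along the fingers, y is the line along which they close (so a half turn about z gives the same grasp; the last joint's range is limited). The gripper opens to 92 mm and grips with 3 to 60 N. Pads are 20 mm wide; open, the fingers measure 128 mm over their backs; the gripper's body (75 mm by 189 mm) begins 69 mm behind the grasp point.
Start: joints at [-1.235, 0.468, -0.012, 1.603, 0.006, 1.071, -0.056], TCP at [0.24, 0.604, 0.215] pointing down, gripper open.
Joint ranges: [-2.53, 2.53], [-0.31, 2.02], [-1.57, 1.55], [0.28, 2.44], [-1.29, 4.43], [0.15, 1.84], [-2.92, 2.92]. Speed limits (rad/s): [2.57, 2.57, 3.14, 3.14, 3.14, 3.14, 3.14].

## Interface

Orientations are given as a 3x3 rotation matrix whose columns are the frame's x, y, z axes.
In Python, from station import env, effector, solver, viewer, workorder, search_frame, tip_of gives the robot as it stands. Calls block until the motion is done:
- env.reach(position, orientation): joint-space move of the TCP to a pose.
- env.movel(position, frame=None, rate=0.15): straight line of the TCP; frame=None keeps the orientation; rate is the mean speed in m/s.
- env.goto_joints(angles): joint-space move.
- effector.release() and effector.grasp(squeeze=None): open the fingers fully, or close them until they stop; squeeze is the grip in N (None keeps the last).
- env.pause(seconds).
- solver.inverse_kinematics(position, orientation): joint angles nearest the present ones, or None.
- env.sense(): the state.
- viewer.read_camera(name): name is "scene" or "top" or "wrist"; returns (picture, depth): 400x640x3 uint8, red, green, blue; 400x640 float32, m along the optical axis (not along the pixel's ray), 0 where there is no reading.
- viewer.camera_info(name): a dict with "intrinsics" (3x3 intrinsics, pixels), "eye" and "rotation" of the camera in the world; the wrist camera has in their place "T_tool_cam" (4x4, takes a point from camera to tool coordinates, whose origin is the TCP and whose axes are the flange's). Camera axes: x right, y up, looking along -z (the intrinsics and any distortion apply to the point x, -y, -z); pixel columns grow to the right and rows downward; lengths in m; the calibration is good to about 2 mm. A picture is of the moment at which its call begins: read the wrist's pose just before it. camera_info takes no time and is no camera call.
A pose or a line that the arm cannot do raises env.PlanningError and nothing moves.
- workorder.finish_job(): hands the job in; it is judged then, once.
Trained networks look in the newest picture that a camera, given by its name, has taken for a name from the list of things; names that differ only in an ending like _2 or _b are one class to them, and where a whole thing is asked for, a point or a joint stands for the part that bears it (a point fixed in the world has none). Each returns a list of dicts, best first, with "score" (0 to 1); they miss things now and then, are a little off and sometimes report something else, mostly with a low value. They report only what shows in the picture. A call takes as long as a camera call. They do not tell look-alikes from the thing itself.
- search_frame(camera, name): "at" ([x, y, z] in m, in world coordinates, good to about 4 mm: the middle of the surface that is visible of it).
- tip_of(camera, name): "at" ([x, y, z] in m, in world coordinates, good to about 4 mm: a listed point, or the origin of a listed thing).
The state is a dict: "t": time; "joint_positions": joint angles; "joint_velocities": joint speeds; "tau": joint torques, N m; "ee_pos": TCP position; "tcp_rot": TCP orientation; "wrist_force": force on the tool from outside, world axes, zero at the start; "moment": the same for the moment, N m; "gripper_width": finger opening in m; "grasp_force": force on a finger pad.
Only numpy, scipy, OpenCV 4.12 (cv2) and the standard library are available. Lean on these libraries where they do the work, as an engineer would, in place of code of your own. Each camera call takes 0.05 s, during which the arm holds its last target. There are 200 camera calls.

## Working session

There is one attempt and no reset: what is moved stays moved. The work goes in short steps, each a Python script; the robot and the scene stay as the last script left them, time stands still between calls to the robot, and variables do not carry over. Pictures are saved under pics/ and viewed, at most 10 in all, crops included, and the job is handed in when it is done.

```bash
mkdir -p pics; ls; python3 - <<'E'
from station import *
import cv2, numpy as np
for c in ("scene","top"):
    p,d=viewer.read_camera(c); cv2.imwrite(f"pics/{c}0.png",p[:,:,::-1])
    i=viewer.camera_info(c); print(c,i)
    for n in ("squaring_board","fir_block_center","wax_tin"):
        print(n,[(np.round(r["at"],3),round(r["score"],2)) for r in tip_of(c,n)][:3],[(np.round(r["at"],3),round(r["score"],2)) for r in search_frame(c,n)][:3])
print(env.sense())
E
```

```text
pics
scene {'intrinsics': array([[436.84850108,   0.        , 318.0625867 ],
       [  0.        , 436.84850108, 203.43775718],
       [  0.        ,   0.        ,   1.        ]]), 'eye': array([-0.08423339, -0.96440597,  0.91860256]), 'rotation': array([[ 0.83545757,  0.34417865, -0.42842934],
       [-0.54948864,  0.5110625 , -0.66096698],
       [-0.00853655,  0.78762693,  0.6160933 ]])}
squaring_board [] [(array([ 0.605, -0.05 ,  0.021]), 0.62)]
fir_block_center [(array([ 0.471, -0.312,  0.043]), 0.92), (array([ 0.503, -0.066,  0.061]), 0.69)] [(array([ 0.458, -0.325,  0.064]), 0.98), (array([ 0.492, -0.086,  0.079]), 0.7)]
wax_tin [(array([ 0.572, -0.011,  0.003]), 0.71), (array([0.458, 0.069, 0.016]), 0.63)] []
top {'intrinsics': array([[371.18727852,   0.        , 323.26715913],
       [  0.        , 371.18727852, 202.45192709],
       [  0.        ,   0.        ,   1.        ]]), 'eye': array([ 0.40020874, -0.04427787,  1.1821122 ]), 'rotation': array([[ 0.00136857,  0.99575983, -0.09198092],
       [-0.99948263,  0.00431778,  0.03187192],
       [ 0.03213393,  0.09188971,  0
[... 550 characters left out ...]
07]), 'joint_velocities': array([ 0.00059827,  0.00328974,  0.00015041, -0.00047234, -0.00038211,
        0.0004013 ,  0.00147438]), 'tau': array([-4.67298687e-04, -5.20277524e+01, -1.23406813e-02, -2.44009101e+01,
       -5.67516906e-02,  1.16067304e-02,  3.20978631e-05]), 'ee_pos': array([0.24043198, 0.6039074 , 0.21461732]), 'tcp_rot': array([[-9.29083356e-01,  3.69870399e-01,  7.40144793e-05],
       [ 3.69870402e-01,  9.29083356e-01,  4.83345829e-05],
       [-5.08880894e-05,  7.22826218e-05, -9.99999996e-01]]), 'wrist_force': array([-0.39186929, -0.70047227,  0.13083335]), 'moment': array([ 0.00611641, -0.00236342,  0.00109206]), 'grasp_force': 0.0, 'gripper_width': 0.0921154529118395}
```

View pics/top0.png

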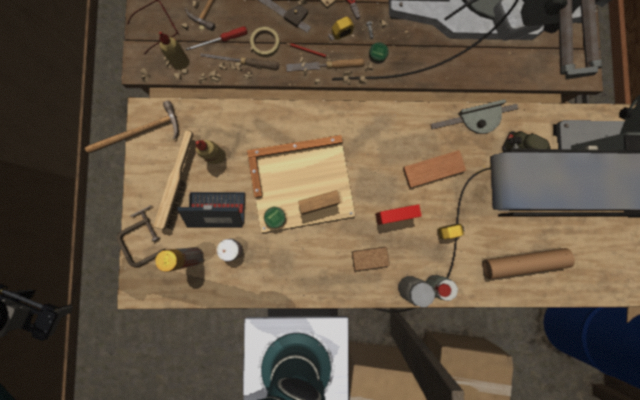

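View pics/scene0.png

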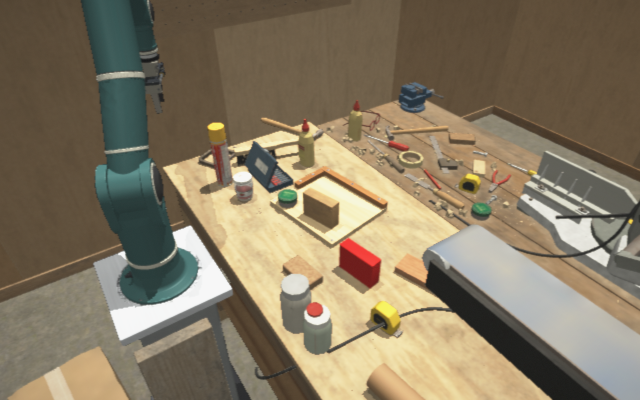

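The top view shows the board, rotated a few degrees, with corners at about (250,145), (340,138), (353,215) and (262,230). The fir block is at (320,203), the tin at (275,217) and the red look-alike at (400,214). I'll fit the poses from depth.

```bash
cat > h.py <<'E'
from station import *
import numpy as np, cv2
def cloud(c):
    p,d=viewer.read_camera(c); i=viewer.camera_info(c); K=i["intrinsics"]
    v,u=np.mgrid[:400,:640]
    P=np.stack([(u-K[0,2])/K[0,0]*d,-(v-K[1,2])/K[1,1]*d,-d],-1)
    return p,d,P@i["rotation"].T+i["eye"]
def rect(W,m):
    pts=W[m][:,:2].astype(np.float32)*1000
    return cv2.boxPoints(cv2.minAreaRect(pts)).round(1), len(pts)
E
python3 - <<'E'
from h import *
p,d,W=cloud("top"); z=W[...,2]
reg=np.zeros((400,640),bool); reg[130:238,240:362]=1
ben=(z<.009)&(z>-.02)&reg&(d>0); print("bench z",np.median(z[ben]))
m=(z>.011)&reg&(d>0)
n,l,s,_=cv2.connectedComponentsWithStats(m.astype(np.uint8)); k=1+np.argmax(s[1:,4])
print("board",rect(W,l==k))
print("fence",rect(W,(l==k)&(z>.032)&(z<.046)),np.median(z[(l==k)&(z<.026)]))
b=(z>.095)&(z<.125)&reg; print("block",rect(W,b),np.median(z[b]),W[b].mean(0))
t=(z>.042)&(z<.06)&(l==k);print("tin",rect(W,t),W[t].mean(0))
E
```

```text
bench z 0.0006655467259495396
board (array([[ 413.5,  113.3],
       [ 465.9, -182.3],
       [ 722.7, -136.7],
       [ 670.3,  158.8]], dtype=float32), 7925)
fence (array([[ 418.1,  112.5],
       [ 472.9, -182.2],
       [ 723.6, -135.6],
       [ 668.8,  159.2]], dtype=float32), 1109) 0.018621440821172786
block (array([[ 468.3,  -14.2],
       [ 501.5, -128.8],
       [ 538.2, -118.2],
       [ 505. ,   -3.6]], dtype=float32), 542) 0.10753665148474334 [ 0.50294173 -0.06635495  0.10738196]
tin (array([[ 419.4,  113.3],
       [ 471.6, -179.5],
       [ 720.6, -135.1],
       [ 668.5,  157.7]], dtype=float32), 673) [0.540322   0.05575856 0.04805336]
```

```bash
cat >> h.py <<'E'
TH=np.radians(10.05); C=np.array([.5681,-.0117])
ex=np.array([np.cos(TH),np.sin(TH)]); ey=np.array([-np.sin(TH),np.cos(TH)])
def rot(t): c,s=np.cos(t),np.sin(t); return np.array([[-c,-s,0],[-s,c,0],[0,0,-1.]])
def B(x,y,z): return np.r_[C+x*ex+y*ey,z]      # board x,y ; world z
def toB(p): q=np.asarray(p)[...,:2]-C; return np.stack([q@ex,q@ey],-1)
def push(p0,d,lim,far,step=.004,rate=.05):
    """advance along d from p0 until the force against d rises by lim"""
    f0=env.sense()["wrist_force"]; s=0
    while s<far:
        s+=step; env.movel(p0+s*d,rate=rate)
        f=-(env.sense()["wrist_force"]-f0)@d
        if f>lim: break
    print("pushed",round(s,3),"force",f.round(1)); return s
E
python3 - <<'E'
from h import *
t=np.radians(16.2); n=np.array([np.cos(t),np.sin(t),0]); c=np.array([.5032,-.0662,0])
env.movel([.24,.604,.40],rate=.3)
a=c-.055*n
env.reach(a+[0,0,.30],rot(t))
env.movel(a+[0,0,.093],rate=.25)
print(env.sense()["t"],env.sense()["ee_pos"])
f0=env.sense()["wrist_force"]
env.movel(a+.075*n+[0,0,.093],rate=.07)
print(env.sense()["wrist_force"]-f0)
env.movel(a+.02*n+[0,0,.16],rate=.25)
env.pause(.2); e=env.sense(); print(e["t"])
p,d,W=cloud("scene"); cv2.imwrite("pics/s1.png",p[100:300,220:460,::-1].repeat(2,0).repeat(2,1))
E
```

```text
5.0583 [ 0.45123961 -0.08174408  0.09381624]
[ 0.88532551  1.71448038 -0.02544082]
6.9833
```

View pics/s1.png

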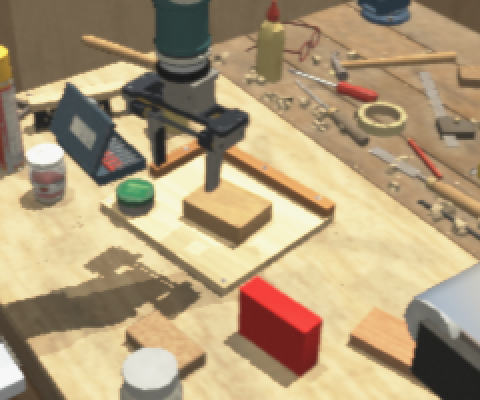

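The block (crop px 227,210) now lies flat on the board, pointing at the far fence. Next I'll push it to the far fence.

```bash
python3 - <<'E'
from h import *
p0=B(-.092,-.045,.033)
env.movel(B(-.092,-.045,.12),frame=rot(TH),rate=.2)
env.movel(p0,rate=.15)
d=np.r_[ex,0]
env.movel(p0+.078*d,rate=.08)
push(p0+.078*d,d,9,.035,step=.003)
e=env.sense(); print(toB(e["ee_pos"]),e["t"],e["wrist_force"])
q=e["ee_pos"]-.03*d; env.movel(q,rate=.15); env.movel(q+[0,0,.09],rate=.2)
env.movel(B(-.05,-.17,.20),rate=.3)
p,dd,W=cloud("top"); z=W[...,2]
reg=np.zeros((400,640),bool); reg[130:238,240:362]=1
b=(z>.050)&(z<.062)&reg; r,n=rect(W,b); print(n,toB(r/1000).round(4)); print(env.sense()["t"])
cv2.imwrite("pics/t1.png",cv2.resize(p[120:240,230:370,::-1],None,fx=4,fy=4))
E
```

```text
pushed 0.027 force 14.6
[ 0.00701865 -0.04500429] 11.5083 [-15.05276425  -1.96360723  11.77327883]
1400 [[-0.1695  0.1446]
 [ 0.0522 -0.1385]
 [ 0.1606 -0.0537]
 [-0.0611  0.2294]]
13.2
```

View pics/t1.png

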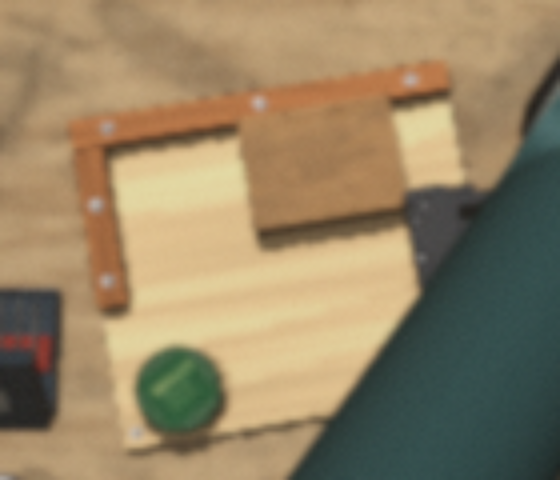

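The block (crop px 325,165) sits flush against the far fence. Next I'll slide it left with the fingers shut, then re-seat it.

```bash
python3 - <<'E'
from h import *
dx=np.r_[ex,0]; dy=np.r_[ey,0]
effector.grasp()
env.movel(B(.060,-.155,.20),rate=.2)
p0=B(.060,-.155,.035); env.movel(p0,rate=.2)
env.movel(p0+.125*dy,rate=.08)
push(p0+.125*dy,dy,10,.04,step=.003)
e=env.sense(); print(toB(e["ee_pos"]),e["t"],e["wrist_force"])
env.movel(e["ee_pos"]-.03*dy,rate=.15); q=env.sense()["ee_pos"]; env.movel(q+[0,0,.12],rate=.25)
# re-seat on far fence, open fingers
effector.release()
env.movel(B(-.03,.062,.15),rate=.25); p1=B(-.03,.062,.035); env.movel(p1,rate=.2)
env.movel(p1+.025*dx,rate=.08)
push(p1+.025*dx,dx,10,.03,step=.003)
e=env.sense(); print(toB(e["ee_pos"]),e["t"])
env.movel(e["ee_pos"]-.03*dx,rate=.15); q=env.sense()["ee_pos"]; env.movel(q+[0,0,.15],rate=.25)
env.movel(B(-.10,-.20,.25),rate=.3)
p,dd,W=cloud("top"); print(env.sense()["t"])
cv2.imwrite("pics/t2.png",cv2.resize(p[120:240,230:370,::-1],None,fx=4,fy=4))
p,dd,W=cloud("scene"); cv2.imwrite("pics/s2.png",cv2.resize(p[150:260,240:400,::-1],None,fx=4,fy=4))
E
```

```text
pushed 0.03 force 15.1
[ 0.0600365  -0.00877696] 20.4417 [  1.76463951 -15.39271824   1.55425137]
pushed 0.018 force 14.5
[0.00696751 0.06203692] 26.2417
28.5167
```

View pics/t2.png

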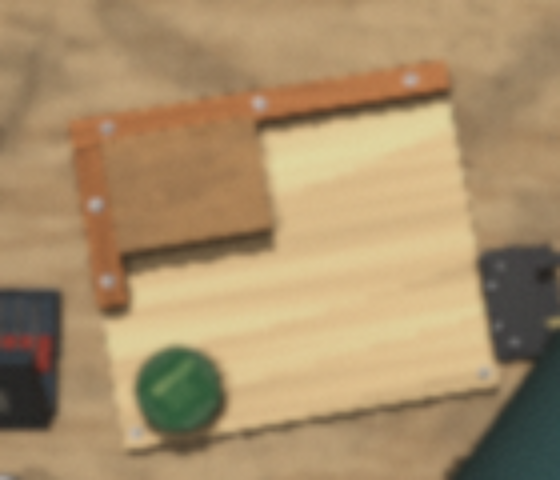

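View pics/s2.png

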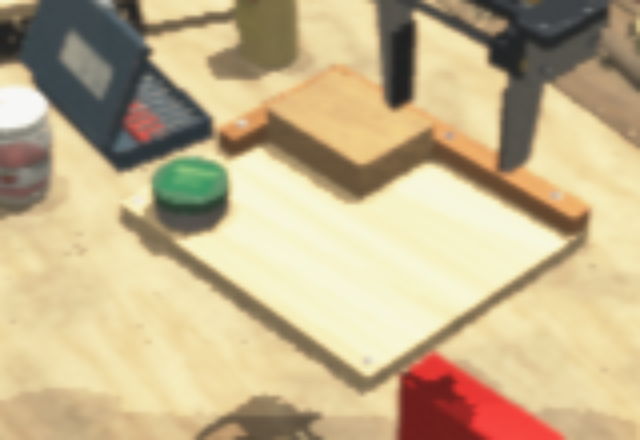

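The block (top crop px 190,185) lies flat in the corner against both fences, and the tin (180,390) hasn't moved. I'll give it one last light nudge to the left, then hand in.

```bash
python3 - <<'E'
from h import *
dy=np.r_[ey,0]
effector.grasp()
env.movel(B(.060,-.10,.20),rate=.25); env.movel(B(.060,-.06,.035),rate=.2)
p0=B(.060,-.022,.035); env.movel(p0,rate=.08)
push(p0,dy,8,.025,step=.002)
e=env.sense(); print(toB(e["ee_pos"]))
env.movel(e["ee_pos"]-.04*dy,rate=.1); q=env.sense()["ee_pos"]; env.movel(q+[0,0,.15],rate=.25)
p,dd,W=cloud("top"); cv2.imwrite("pics/t3.png",p[:,:,::-1]); z=W[...,2]
env.pause(.3); e=env.sense(); print(e["t"],e["wrist_force"]); print(workorder.finish_job())
E
```

```text
pushed 0.018 force 8.3
[ 0.05997197 -0.00886777]
36.425 [0.32721127 0.07564032 0.14687692]
the job is handed in; nothing more can be done
None
```

The fir block was tipped over to the far fence and pushed into the corner, where it lies flat against both the far and left fences; I handed the job in at about 36 s with the arm clear, but the hand-in returned no verdict.

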